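Hook the parts drawer out from under the instrument shelf

TASK

Take the pull hook that was pushed under the low white stand, feel with it under the instrument shelf for the drawer's hidden pull loop, and with the hook alone gently draw the drawer out to its stop. Then unhook, leave the drawer out, and lay the hook flat on the black rubber mat, wholly on it and let go; leave the other things on the bench where they are.

Things in the scene. Friction and masses are not known exactly. Their poses are not given: they have to be found in the camera images.
- hook_handle (a point): Pull hook: centre (11 mm above its underside) of the black handle, 90 mm long (x), 24 mm wide (y), 22 mm high. From its front a straight square steel shaft, 10 x 10 mm, runs along +x at mid-height, to 155 mm ahead of this point. About 0.14 kg. At the start the handle lies under the low stand; it can be reached only after the hook is drawn about 145 mm out along its +x.
- hook: The whole pull hook, lying flat; origin under the handle's centre, x along the shaft to the tip, z up. At the start about 65 to 75 mm of its tip end sticks out from under the stand. Held by that end it is too short to reach the loop: it must be let go and taken again by the handle.
- hook_neck (a point): Point on the centre line of the hook's shaft, 118 mm ahead (+x) of hook_handle, sticking out from the stand; the shaft is 10 mm wide, 10 mm high (underside 6 mm above the bench) and free for 22 mm from here towards the tip.
- hook_tip (a point): Point on the hook's bent finger, 150 mm ahead (+x) and 20 mm to the left (+y) of hook_handle, same height. The shaft's end is bent square to the left into this finger, 10 x 10 mm thick, reaching to 27 mm left of the shaft's centre line (22 mm beyond its side).
- hook_butt (a point): Rear end of the hook's handle, 45 mm behind (-x) hook_handle, same height.
- stand: Low white stand, fixed: 180 mm deep (x), 240 mm wide (y), 44 mm high, 34 mm clear underneath; origin at bench level under its centre. Open at its front (-x, facing the middle of the bench), where the hook sticks out. A flat white case, 22 mm high, is fixed on it towards the back.
- bay_mouth (a point): Grey instrument shelf, fixed: bench-level point in the middle of the mouth of the bay under it; +x points into the bay. Bay: 200 mm wide (y -100 to 100 mm), 75 mm high under a 15 mm thick ledge, whose front edge is at x = 0 and which hides the drawer. On top, a power supply is set back 110 mm.
- bay_inner (a point): Point in the bay, 62 mm in (+x) from bay_mouth and 36 mm up: depth and mid-height of the loop's upright bar (6 mm round, 10 to 62 mm high) with the drawer shut. Where the bar stands across the bay is not told: anywhere from y = -40 to 50 mm. Feel for it: pass the hook in along the right wall (shaft at y about -80 mm, finger to +y), sweep to +y till the shaft meets the bar.
- drawer (a joint): How far the drawer is out, m: 0 shut, 0.095 at its stop; starts up to 0.015. It slides straight to -x of bay_mouth, with face and loop; takes about 3 N, stays where left. Drawer 85 mm wide, face 102 mm in from bay_mouth when shut; the loop's bar stands 40 mm before the face, on two level arms at its lower and upper end: 46 mm free between arms, 36 mm behind the bar.
- mat_top (a point): Centre of the upper face of the black rubber mat, fixed: 260 mm (x) x 160 mm (y), 3 mm thick.
- board: Bystander, to be left where it is: green circuit board, 100 x 70 mm, up to 16 mm high, lying on the shelf; origin under its centre.
- fan: Bystander, to be left where it is: square black cooling fan, 50 x 50 x 14 mm; origin under its centre.
- memory: Bystander, to be left where it is: green memory stick, 68 x 30 x 6 mm; origin under its centre.
- flux: Bystander, to be left where it is: amber jar with black cap, 44 mm across, 60 mm high; origin under its centre.
- loupe: Bystander, to be left where it is: black eyepiece loupe, 38 mm across, 40 mm high; origin under its centre.
- cup: Bystander, to be left where it is: clear plastic cup, 64 mm across, 65 mm high; origin under its centre.
Not all that is in view belongs to the job. What is meant by the hook is not yellow, and is the larger of those in its own colour.

How it is judged (in metres and radians):
On the way, in this order (a step that is already met when the one before it is completed fails the run):
1. the hook is drawn out from under the low stand (x of hook_handle in the frame of stand below -0.11 m), for 0.1 s.
2. the drawer is drawn by the hook (value of joint drawer above 0.03 m and contact force between hook and drawer above 0.5 N), for 0.05 s.
3. the drawer is out at its stop (value of joint drawer above 0.083 m), for 0.2 s.
At the end, for the whole second after the job is handed in: The drawer is out to within 12 mm of its stop; the hook lies flat and still on the mat, both its ends within the mat's edges (5 mm over is allowed) (value of joint drawer above 0.083 m and x of hook_tip in the frame of mat_top between -0.135 and 0.135 m and x of hook_butt in the frame of mat_top between -0.135 and 0.135 m and y of hook_tip in the frame of mat_top between -0.085 and 0.085 m and y of hook_butt in the frame of mat_top between -0.085 and 0.085 m and z of hook_handle in the frame of mat_top between 0.004 and 0.018 m and z of hook_tip in the frame of mat_top between 0.004 and 0.018 m and linear speed of hook below 0.02 m/s); the robot touches nothing.
It fails at once if the gripper or arm touches the drawer (it is to be drawn with the hook alone) (contact force between any of the fingers, the arm and drawer above 0.5 N).
It fails at once if the hook bears on the drawer with more than 60 N (contact force between hook and drawer above 60 N).
It fails at once if a bystander is moved more than 20 mm (distance of any of board, fan, memory, flux, loupe, cup from where it was at the start of the episode above 0.02 m).
It also fails if it takes over 67 s, if anything falls off the work surface, if the arm or the gripper's body presses on something with over 40 N, if the wrist force passes 120 N, or if a joint passes its speed limit or range.

ROBOT

A 6-joint arm with a two-finger parallel gripper is mounted at the origin on the work surface. World frame = base frame: x ahead of the robot, y to its left, z up, the work surface at z = 0. Lengths are in m, angles in degrees, forces in N, time in s.
With the tool pointing down it reaches from about 0.325 to 0.775 m from the base axis. Payload 5.5 kg.
Tool frame: the origin (TCP) lies between the finger pads; the fingertips stand ctrl.tip_extent ahead of it and the grasp point (between the pads) is the TCP (ctrl.tip_extent is the distance from the TCP to the fingertips, in m); z points along the fingers, y is the direction in which the jaws open and shut (so a half turn about z gives the same grasp; the last joint's range is limited). The gripper opens to 88 mm and grips with 3 to 60 N. Pads are 20 mm wide; open, the fingers measure 115 mm over their backs; the gripper's body (75 mm by 178 mm) begins 61 mm behind the grasp point.
Start: joints at [67.626, 5.22, 70.514, -0, 104.267, -3.249], TCP at [0.197, 0.567, 0.242] pointing down, gripper open.
Joint ranges: [-164.24, 164.24], [-49.07, 125.15], [9.68, 141.18], [-86.29, 266.29], [3.28, 154.24], [-151.56, 151.56]. Speed limits (degrees/s): [147.25, 147.25, 172.46, 180, 180, 180].

INTERFACE

Orientations are given as [roll, pitch, yaw] about the fixed x, y, z axes, in that order (R = Rz(yaw) Ry(pitch) Rx(roll)).
In Python, from bench import read_state, grab_frame, camera_info, job, find_in, cut_out, ctrl gives the robot as it stands.
- The arm moves only by the tool arm_command, never from a script. Its argument "motion" is a list that holds one entry, the list of rows, each a list of 4 numbers: the shift along the tool's x, y, z in mm, then the turn about the tool's z in rad. In form: [[[x, y, z, roll], ...]]. A call has 1 to 5 rows; each row is the pose to reach, as a shift and turn from the pose commanded when the call began, along the tool's axes at that moment; what a row does not reach only later rows make up. A row lasts 1/12 s, in which the tool goes at most 41.7 mm and 7.16 degrees, less where a joint would pass 70% of its speed; a pose out of reach is approached as far as the arm can. A call with a gripper value outside its range is refused whole. "jaw" is the finger opening in mm, from 0 to 87.8, set as the call begins (left out, the last holds). The fingers move at their own pace and stop on an object; "squeeze" is the grip in N (left out, the last holds). Time passes only in rows, so rows that repeat a pose let the fingers close. It gives the time, the measured TCP pose, the force and the opening at its end, in the units of the state.
- read_state(): the state, without advancing time (a new reading comes with each control period).
- grab_frame(name): name is "scene" or "top" or "wrist"; returns the picture (420x560x3 uint8, red, green, blue); there is no depth.
- camera_info(name): a dict with "fovy" (degrees; the focal length in pixels is half the picture's height over the tangent of half this angle, whatever the lens; pixels are square), "cx", "cy" (the principal point, pixels), "view" (4x4, takes a point from world to camera coordinates); the wrist camera has in their place "T_tool_cam" (4x4, takes a point from camera to tool coordinates, whose origin is the TCP and whose axes are the flange's). Camera axes: x right, y up, looking along -z (the intrinsics and any distortion apply to the point x, -y, -z); pixel columns grow to the right and rows downward; lengths in m; the calibration is good to about 2 mm. A picture is of the moment at which its call begins: read the wrist's pose just before it. camera_info takes no time and is no camera call.
- job.job_done(): hands the job in, once; it reports no verdict.
Trained networks look in the newest picture that a camera, given by its name, has taken for a name from the list of things; names that differ only in an ending like _2 or _b are one class to them, and where a whole thing is asked for, a point or a joint stands for the part that bears it (a point fixed in the world has none). Each returns a list of dicts, best first, with "confidence" (0 to 1); they miss things now and then, are a little off and sometimes report something else, mostly with a low value. They report only what shows in the picture. A call takes as long as a camera call. They do not tell look-alikes from the thing itself.
- find_in(camera, label): "bbox" ([left, top, right, bottom] as shares, 0 to 1, of the picture: columns of its width, rows of its height, round what is visible of it).
- cut_out(camera, label): "pixels" (420x560 bool, what is visible of it) and "bbox" ([left, top, right, bottom] as shares, 0 to 1, of the picture: columns of its width, rows of its height, round what is visible of it).
The state is a dict: "time": time; "q": joint angles; "qd": joint speeds; "joint_efforts": joint torques, N m; "ee_pos": TCP position; "ee_rot": TCP orientation; "ft_force": force on the tool from outside, world axes, zero at the start; "ft_torque": the same for the moment, N m; "gripper_width": opening from 0.0 (shut) to 1.0 (fully open).
Only numpy, scipy, OpenCV 4.12 (cv2) and the standard library are available. Lean on these libraries where they do the work, as an engineer would, in place of code of your own. Each camera call takes 0.05 s, during which the arm holds its last target. There are 200 camera calls.

## Working session

There is one attempt and no reset: what is moved stays moved. The work goes in short steps, Python scripts to look and compute and a tool call to move; the robot and the scene stay as the last step left them, time stands still between calls to the robot, and variables do not carry over. Pictures are saved under pics/ and viewed, about 8 in all and at most 12, crops included, and the job is handed in when it is done.

Besides the shell and the picture viewer there is one more tool, called after "Call:" as a command line: name --argument value ..., lists and objects as JSON in quotes. arm_command: Moves the arm, as the interface text tells. Its arguments: {"type":"object","properties":{"motion":{"type":"array"},"jaw":{"type":"number"},"squeeze":{"type":"number"}},"required":["motion"]}

```bash
mkdir -p pics; ls; python3 - <<'E'
from bench import *
import cv2,numpy as np
s=read_state();print(s)
print(ctrl.tip_extent)
for c in("scene","top"):
    f=grab_frame(c);cv2.imwrite(f"pics/{c}0.png",f[:,:,::-1])
for c in("scene","top","wrist"):print(c,camera_info(c))
E
```

```text
pics
{'time': 0.0, 'q': array([ 6.76260446e+01,  5.26297679e+00,  7.05809981e+01, -5.02064664e-04,
        1.04266536e+02, -3.24926960e+00]), 'qd': array([-0.04304299, -0.04850715, -0.02693242,  0.09531086, -0.00300512,
       -0.01470352]), 'joint_efforts': array([ 1.43166246e-03, -4.46458089e+01, -4.06442821e+01,  6.98283431e-02,
        2.94060772e-02, -1.06519440e-04]), 'ee_pos': array([0.19648733, 0.56664324, 0.24051691]), 'ee_rot': array([-1.79889639e+02, -5.77773765e-03,  1.60875185e+02]), 'ft_force': array([ 0.04980627,  0.41200048, -0.24369637]), 'ft_torque': array([ 0.01491782, -0.04656197,  0.05475989]), 'gripper_width': 0.9996301421410337}
0.019
scene {'fovy': 55.56181429631623, 'cx': 287.236965784124, 'cy': 218.2647713200915, 'view': array([[-0.57321306,  0.81906996,  0.02347742,  0.22990365],
       [-0.45387979, -0.34123449,  0.82313556,  0.18674414],
       [ 0.68221692,  0.46117612,  0.56735937, -1.46761053],
       [ 0.        ,  0.        ,  0.        ,  1.        ]])}
top {'fovy': 55.743130484982764, 'cx': 281.24641606141824, 'cy': 212.35743052859746, 'view': array([[-0.01004429, -0.99993879, -0.00464035,  0.0999702 ],
       [ 0.98431647, -0.01070452,  0.17608661, -0.52616286],
       [-0.1761255 , -0.00279891,  0.98436374, -0.94417548],
       [ 0.        ,  0.        ,  0.        ,  1.        ]])}
wrist {'fovy': 67.27268142238984, 'cx': 279.3916619480003, 'cy': 206.96839898991345, 'T_tool_cam': array([[-2.95646835e-04,  9.65020835e-01,  2.62173034e-01,
         7.15497948e-02],
       [ 9.99999761e-01,  1.21644663e-04,  6.79921683e-04,
        -1.07782001e-03],
       [ 6.24246640e-04,  2.62173172e-01, -9.65020641e-01,
        -1.43022318e-01],
       [ 0.00000000e+00,  0.00000000e+00,  0.00000000e+00,
         1.00000000e+00]])}
```

```bash
python3 - <<'E'
import cv2,numpy as np
a=cv2.imread("pics/scene0.png");b=cv2.imread("pics/top0.png")
cv2.imwrite("pics/top_big.png",cv2.resize(b,(800,600)))
E
```

```text
(no output)
```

View pics/scene0.png

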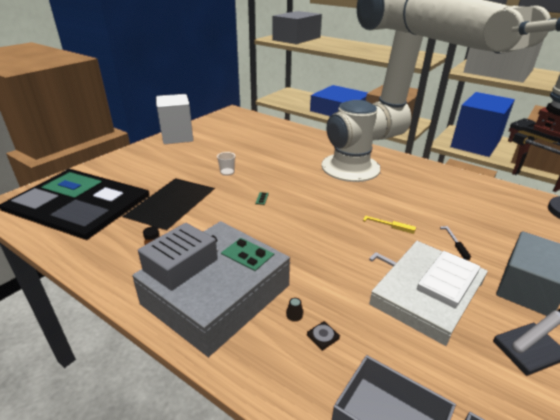

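View pics/top_big.png

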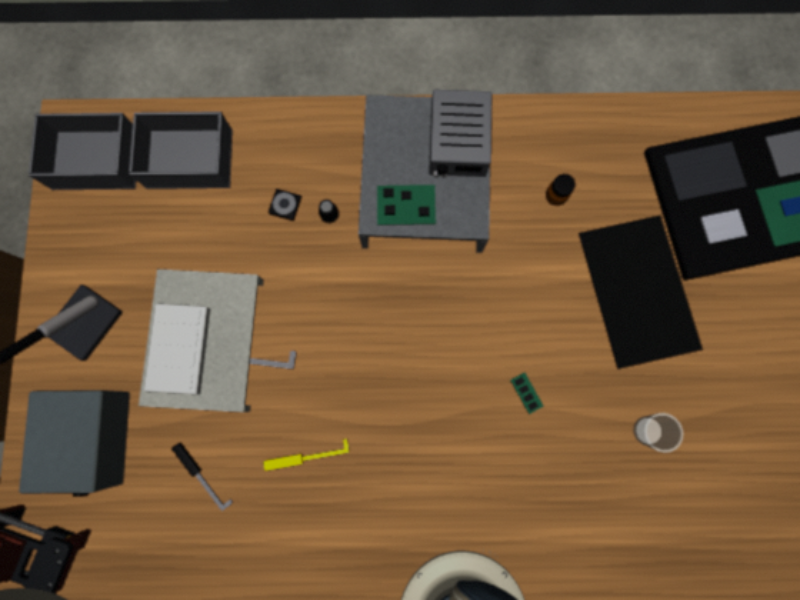

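Seen: the hook shaft sticks out of the white stand at about (250–295, 360) in the enlarged top view, with its finger up towards +x. Look-alikes are the yellow hook at (305, 455), ruled out by colour, and a loose black and steel one at (200, 475), which is smaller and not under the stand. I'll measure these and confirm in a crop.

```bash
cat > h.py <<'E'
from bench import *
import numpy as np, cv2
def ray(cam,uv,z):
    i=camera_info(cam); f=210/np.tan(np.radians(i["fovy"]/2))
    uv=np.atleast_2d(uv).astype(float)
    d=np.c_[(uv[:,0]-i["cx"])/f,-(uv[:,1]-i["cy"])/f,-np.ones(len(uv))]
    if cam=="wrist":
        from scipy.spatial.transform import Rotation as R
        s=read_state();T=np.eye(4);T[:3,:3]=R.from_euler("xyz",s["ee_rot"],degrees=True).as_matrix();T[:3,3]=s["ee_pos"]
        M=T@i["T_tool_cam"]
    else: M=np.linalg.inv(i["view"])
    w=d@M[:3,:3].T; c=M[:3,3]
    return (c+w*((z-c[2])/w[:,2])[:,None])[:,:2]
def mask(cam,l):
    r=cut_out(cam,l); 
    return [(x["confidence"],x["pixels"]) for x in r]
def rect(m,cam,z):
    p=np.argwhere(m)[:,::-1]; q=ray(cam,p,z).astype(np.float32)*1000
    return cv2.minAreaRect(q)
E
python3 - <<'E'
from h import *
grab_frame("top")
for l,z in(("hook",.011),("stand",.044),("mat_top",.003),("bay_mouth",.09),("board",.1),("fan",.014),("memory",.006),("flux",.06),("loupe",.04),("cup",.065)):
    try:
        for c,m in mask("top",l)[:3]:
            p=np.argwhere(m); r=rect(m,"top",z)
            print(l,round(c,2),"px",p.min(0)[::-1],p.max(0)[::-1],m.sum(),"rect",np.round(r[0]),np.round(r[1]),round(r[2],1), np.round(cv2.boxPoints(r)).astype(int).tolist())
    except Exception as e: print(l,e)
b=cv2.imread("pics/top0.png")
cv2.imwrite("pics/crop.png",cv2.resize(b[180:370,90:270],None,fx=3.1,fy=3.1,interpolation=cv2.INTER_CUBIC))
# shelf ledge front corners and stand front
print(ray("top",np.array([[361,236],[489,240],[366,96]])*.7,.09))
E
```

```text
hook 0.71 px [175 246] [207 257] 160 rect [435. 325.] [81. 28.] 89.4 [[421, 285], [448, 285], [449, 366], [421, 366]]
hook 0.69 px [120 310] [162 357] 353 rect [237. 444.] [143.  23.] 43.4 [[177, 403], [193, 386], [297, 485], [281, 501]]
hook 0.62 px [185 308] [244 328] 348 rect [267. 262.] [ 23. 147.] 12.6 [[240, 332], [273, 188], [294, 193], [262, 337]]
stand 0.97 px [ 98 189] [183 288] 7051 rect [469. 443.] [189. 240.] 86.3 [[343, 357], [583, 341], [595, 529], [355, 545]]
mat_top 0.81 px [406 151] [491 257] 5979 rect [ 555. -340.] [262. 162.] 12.1 [[410, -288], [444, -447], [700, -392], [666, -233]]
bay_mouth 0.94 px [252  64] [344 176] 7987 rect [760.  50.] [224. 295.] 86.6 [[606, -53], [901, -71], [914, 153], [620, 171]]
board 0.92 px [264 129] [304 157] 1132 rect [690.  86.] [98. 72.] 89.9 [[654, 37], [725, 37], [725, 135], [654, 135]]
fan 0.63 px [189 132] [210 153] 355 rect [725. 312.] [52. 53.] 73.5 [[692, 295], [743, 279], [757, 329], [706, 344]]
fan 0.51 px [223 140] [237 155] 177 rect [710. 230.] [44. 34.] 26.2 [[683, 236], [698, 205], [737, 225], [722, 256]]
memory 0.79 px [358 261] [379 289] 331 rect [ 372. -125.] [67. 31.] 25.4 [[335, -125], [348, -153], [409, -124], [395, -96]]
flux 0.59 px [382 122] [402 143] 342 rect [ 728. -191.] [42. 65.] 49.5 [[690, -186], [739, -228], [766, -196], [717, -154]]
loupe 0.53 px [175 246] [207 257] 155 rect [433. 319.] [79. 27.] 89.4 [[419, 279], [446, 279], [447, 358], [419, 358]]
loupe 0.48 px [223 139] [237 155] 193 rect [701. 227.] [42. 37.] 43.6 [[673, 226], [698, 199], [729, 228], [703, 255]]
cup 0.82 px [444 289] [477 315] 702 rect [ 306. -325.] [77. 60.] 84.5 [[272, -360], [332, -366], [340, -289], [280, -283]]
[[ 0.63703148  0.16276824]
 [ 0.62746387 -0.05526625]
 [ 0.89667482  0.1545087 ]]
```

View pics/crop.png

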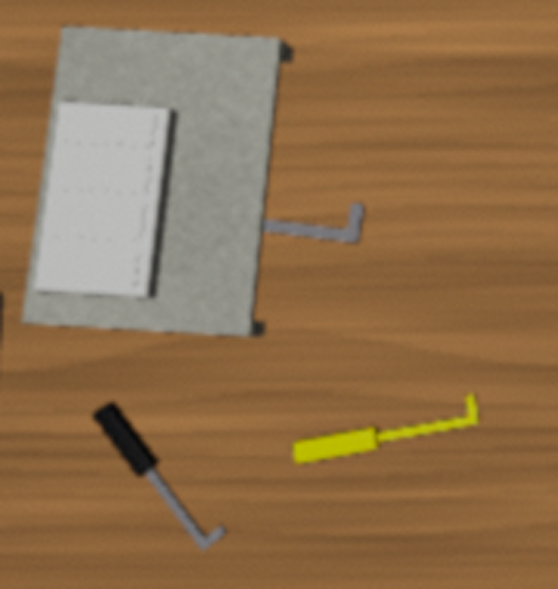

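The crop confirms it: the hook at the stand, crop (265,226)→(355,238) with its finger up to (359,204), is the target. The loose one at (105,408)–(220,540) measures only about 143 mm, so it is the smaller look-alike. Next I refine the geometry.

```bash
python3 - <<'E'
from h import *
o=np.array([90,180]); P=lambda *a: (np.array(a)+.5)/3.1-.5+o
np.set_printoptions(suppress=True,precision=4)
print("hook root, shaftmid, elbow outer, fingertip",ray("top",P([268,227],[335,237],[357,240],[360,206]),.011))
print("stand front L,R top",ray("top",P([281,38],[253,333]),.044))
b=cv2.imread("pics/top0.png"); 
# mat corners via dark mask; use rect
grab_frame("top")
c,m=mask("top","mat_top")[0]; cv2.imwrite("pics/m.png",m*255)
cs,_=cv2.findContours(m.astype(np.uint8),0,2);k=max(cs,key=cv2.contourArea)[:,0]
q=(ray("top",k,.003)*1000).astype(np.float32);print(cv2.minAreaRect(q))
# scene cam check of ledge edge
g=cv2.imread("pics/scene0.png")
cv2.imwrite("pics/shelf.png",np.hstack([cv2.resize(b[55:190,235:360],None,fx=3.2,fy=3.2,interpolation=cv2.INTER_CUBIC)]))
E
```

```text
hook root, shaftmid, elbow outer, fingertip [[0.4318 0.3631]
 [0.423  0.3078]
 [0.4204 0.2897]
 [0.4482 0.2879]]
stand front L,R top [[0.583  0.3493]
 [0.3465 0.363 ]]
((555.686767578125, -340.3638916015625), (259.8262939453125, 161.0198516845703), 12.028611183166504)[ WARN:0@1.242] global loadsave.cpp:1063 imwrite_ Unsupported depth image for selected encoder is fallbacked to CV_8U.
```

View pics/shelf.png

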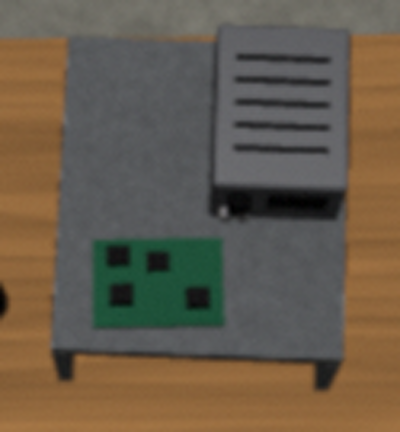

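```bash
cat >> h.py <<'E'
def plan(tgt,yaw,n,start=None):
    """print n calls of 5 rows from the present (or start) pose to tgt[m], yaw[deg]; tool down"""
    s=read_state(); p0=np.array(start[:3] if start else s["ee_pos"]); y0=start[3] if start else s["ee_rot"][2]
    d=np.array(tgt)-p0; dy=(yaw-y0+180)%360-180
    for k in range(n):
        y=np.radians(y0+dy*k/n); X=np.array([np.cos(y),np.sin(y),0]);Y=np.array([np.sin(y),-np.cos(y),0]);Z=np.array([0,0,-1])
        rows=[]
        for r in range(1,6):
            v=d*r/(5*n)*1000; rows.append([int(round(v@X)),int(round(v@Y)),int(round(v@Z)),round(-np.radians(dy)*r/(5*n),3)])
        print([rows])
E
python3 -c "
from h import *
plan([.425,.325,.15],85,3)"
```

```text
[[[-20, -10, 6, np.float64(0.088)], [-39, -20, 12, np.float64(0.177)], [-59, -31, 18, np.float64(0.265)], [-79, -41, 24, np.float64(0.353)], [-98, -51, 31, np.float64(0.441)]]]
[[[-22, -1, 6, np.float64(0.088)], [-44, -2, 12, np.float64(0.177)], [-66, -3, 18, np.float64(0.265)], [-89, -3, 24, np.float64(0.353)], [-111, -4, 31, np.float64(0.441)]]]
[[[-20, 9, 6, np.float64(0.088)], [-41, 17, 12, np.float64(0.177)], [-61, 26, 18, np.float64(0.265)], [-82, 35, 24, np.float64(0.353)], [-102, 43, 31, np.float64(0.441)]]]
```

Call:
arm_command --motion '[[[-20, -10, 6, 0.09], [-39, -20, 12, 0.18], [-59, -31, 18, 0.265], [-79, -41, 24, 0.353], [-98, -51, 31, 0.441]]]' --jaw 60

```text
time: 1.17
ee_pos: [0.2731, 0.4858, 0.2106]
ee_rot: [180.0, -0.0, 135.4]
ft_force: [0.1, -0.4, -0.4]
gripper_width: 0.694
```

Call:
arm_command --motion '[[[-22, -1, 6, 0.09], [-44, -2, 12, 0.18], [-66, -3, 18, 0.265], [-89, -3, 24, 0.353], [-111, -4, 31, 0.441]]]'

```text
time: 1.58
ee_pos: [0.3498, 0.4052, 0.1797]
ee_rot: [180.0, -0.0, 110.1]
ft_force: [0.0, -0.1, -0.3]
gripper_width: 0.683
```

Call:
arm_command --motion '[[[-20, 9, 6, 0.09], [-41, 17, 12, 0.18], [-61, 26, 18, 0.265], [-82, 35, 24, 0.353], [-102, 43, 31, 0.441]]]'

```text
time: 2.0
ee_pos: [0.4256, 0.3245, 0.1487]
ee_rot: [180.0, -0.0, 84.8]
ft_force: [0.5, 0.1, -0.4]
gripper_width: 0.682
```

Call:
arm_command --motion '[[[-102, 43, 31, 0.441]]]'

```text
time: 2.08
ee_pos: [0.4381, 0.2884, 0.1379]
ee_rot: [179.9, -0.1, 77.8]
ft_force: [0.5, 0.2, 0.5]
gripper_width: 0.684
```

My last row started a fresh shift by mistake. It did no harm in free air. I'll look from here.

```bash
python3 - <<'E'
from h import *
np.set_printoptions(suppress=True,precision=4)
f=grab_frame("wrist");cv2.imwrite("pics/w1.png",f[:,:,::-1])
print(read_state()["ee_pos"],read_state()["ee_rot"])
for c,m in mask("wrist","hook")[:2]:
    p=np.argwhere(m);print(c,p.min(0)[::-1],p.max(0)[::-1],m.sum()); r=rect(m,"wrist",.013);print(r,cv2.boxPoints(r))
E
```

```text
[0.4393 0.2805 0.1346] [179.9734   0.3391  76.9715]
0.93 [0 0] [40 68] 1779
((269.0406799316406, 462.736083984375), (60.841552734375, 25.18628692626953), 39.798038482666016) [[237.6076 452.9396]
 [253.7289 433.5889]
 [300.4738 472.5325]
 [284.3525 491.8833]]
0.83 [247 124] [289 209] 1327
((435.50982666015625, 316.7267150878906), (71.96595001220703, 31.33902359008789), 82.2929458618164) [[415.1562 283.1702]
 [446.2122 278.9674]
 [455.8634 350.2832]
 [424.8075 354.4861]]
```

View pics/w1.png

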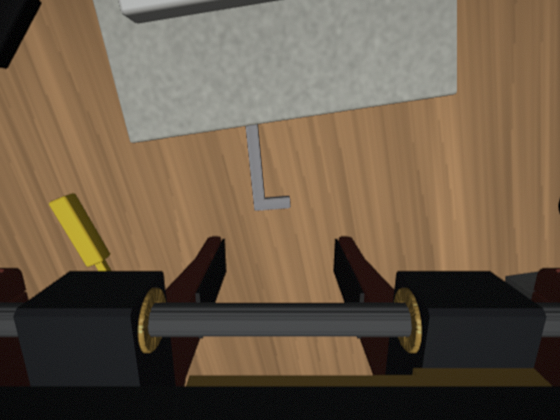

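Wrist picture: the shaft runs from (252,126) to (260,205), with the finger to (289,202), and the stand edge is at row ~125.

```bash
python3 - <<'E'
from h import *
np.set_printoptions(suppress=True,precision=4)
q=ray("wrist",[[252.5,127],[259,192],[261,209],[264,203.5],[289,201.5]],.016);print(q)
d=q[1]-q[0];print(np.degrees(np.arctan2(d[1],d[0])))
d=q[4]-q[3];print(np.degrees(np.arctan2(d[1],d[0])))
q=ray("wrist",[[133,141],[456,94]],.044);print(q);d=q[1]-q[0];print(np.degrees(np.arctan2(d[1],d[0])))
E
```

```text
[[0.4309 0.3514]
 [0.4234 0.2982]
 [0.4216 0.2832]
 [0.4252 0.2874]
 [0.4466 0.2845]]
-97.9931382403926
-7.8394652643901885
[[0.3461 0.3609]
 [0.5776 0.3422]]
-4.606494526500655
```

```bash
python3 -c "
from h import *
print(read_state()['ee_pos'],read_state()['ee_rot'])
plan([.4263,.324,.08],82.1,1)
plan([.4263,.324,.022],82.1,1,[.4263,.324,.08,82.1])"
```

```text
[0.43807817 0.28288059 0.13528615] [-179.92662817    0.23032698   77.42719109]
[[[8, -4, 11, np.float64(-0.016)], [15, -8, 22, np.float64(-0.033)], [23, -12, 33, np.float64(-0.049)], [30, -16, 44, np.float64(-0.065)], [38, -20, 55, np.float64(-0.082)]]]
[[[0, 0, 12, np.float64(-0.0)], [0, 0, 23, np.float64(-0.0)], [0, 0, 35, np.float64(-0.0)], [0, 0, 46, np.float64(-0.0)], [0, 0, 58, np.float64(-0.0)]]]
```

Call:
arm_command --motion '[[[9, -5, 14, -0.02], [19, -10, 28, -0.04], [28, -15, 42, -0.06], [38, -20, 55, -0.08], [38, -20, 55, -0.08]]]'

```text
time: 2.6
ee_pos: [0.4235, 0.3296, 0.0793]
ee_rot: [-179.8, 0.1, 82.7]
ft_force: [-0.4, -0.6, -0.1]
gripper_width: 0.686
```

Call:
arm_command --motion '[[[0, 0, 10, 0], [0, 0, 20, 0], [0, 0, 30, 0], [0, 0, 30, 0]]]'

```text
time: 2.93
ee_pos: [0.4246, 0.3276, 0.0498]
ee_rot: [-179.9, 0.1, 82.5]
ft_force: [1.1, 0.8, -0.3]
gripper_width: 0.686
```

```bash
python3 - <<'E'
from h import *
print(read_state()['ee_pos'],read_state()['ee_rot'])
f=grab_frame("wrist");cv2.imwrite("pics/w2.png",f[:,:,::-1]) if 0 else None
p=read_state()['ee_pos'];print(p)
r=cut_out("wrist","hook")
for x in r[:2]:
    q=np.argwhere(x["pixels"]);print(x["confidence"],q.min(0)[::-1],q.max(0)[::-1]); print(cv2.boxPoints(rect(x["pixels"],"wrist",.016)))
E
```

```text
[0.42464946 0.32755586 0.0498278 ] [-1.79855099e+02  1.42918911e-01  8.24664271e+01]
[0.42495191 0.32775541 0.05089497]
0.6 [272 200] [324 300]
[[416.50775 288.47275]
 [448.1046  284.90988]
 [455.54083 350.85727]
 [423.94397 354.42014]]
0.57 [  0 254] [ 45 297]
[[250.5652  336.6394 ]
 [261.5298  311.00757]
 [280.44012 319.09686]
 [269.47552 344.7287 ]]
```

Call:
arm_command --motion '[[[-1, 0, 10, 0], [-2, 1, 20, 0], [-3, 1, 28, 0], [-3, 1, 28, 0]]]'

```text
time: 3.37
ee_pos: [0.425, 0.3244, 0.0216]
ee_rot: [-179.8, 0.2, 82.5]
ft_force: [-0.1, -0.7, -0.0]
gripper_width: 0.681
```

Call:
arm_command --motion '[[[0, 0, 0, 0], [0, 0, 0, 0], [0, 0, 0, 0], [0, 0, 0, 0], [0, 0, 0, 0]]]' --jaw 0 --squeeze 20

```text
time: 3.78
ee_pos: [0.4263, 0.3257, 0.0249]
ee_rot: [180.0, -0.0, 82.5]
ft_force: [-1.1, -0.6, -0.8]
gripper_width: 0.343
```

Call:
arm_command --motion '[[[0, 0, 0, 0], [0, 0, 0, 0], [0, 0, 0, 0], [0, 0, 0, 0], [0, 0, 0, 0]]]'

```text
time: 4.2
ee_pos: [0.4261, 0.3255, 0.0244]
ee_rot: [-180.0, -0.0, 82.5]
ft_force: [-0.1, -0.1, 0.8]
gripper_width: 0.113
```

Call:
arm_command --motion '[[[-10, 0, 0, 0], [-22, 0, 0, 0], [-35, 0, 0, 0], [-48, 0, 0, 0], [-60, 0, 0, 0]]]'

```text
time: 4.62
ee_pos: [0.418, 0.2643, 0.0244]
ee_rot: [180.0, 0.0, 82.5]
ft_force: [0.1, 1.4, 0.3]
gripper_width: 0.111
```

Call:
arm_command --motion '[[[-12, 0, 0, 0], [-25, 0, 0, 0], [-38, 0, 0, 0], [-51, 0, 0, 0], [-62, 0, 0, 0]]]'

```text
time: 5.03
ee_pos: [0.4099, 0.203, 0.0244]
ee_rot: [180.0, 0.0, 82.5]
ft_force: [0.0, 1.3, 0.7]
gripper_width: 0.114
```

Call:
arm_command --motion '[[[-12, 0, 0, 0], [-25, 0, 0, 0], [-36, 0, 0, 0], [-46, 0, 0, 0], [-53, 0, 0, 0]]]'

```text
time: 5.45
ee_pos: [0.4031, 0.1508, 0.0244]
ee_rot: [180.0, 0.0, 82.5]
ft_force: [0.8, 0.5, -0.2]
gripper_width: 0.113
```

```bash
python3 - <<'E'
from h import *
s=read_state();print(s['time'],s['ee_pos'],s['ee_rot'],s['gripper_width'])
f=grab_frame("top");cv2.imwrite("pics/t2.png",cv2.resize(f[180:370,90:310,::-1],None,fx=3,fy=3,interpolation=cv2.INTER_CUBIC))
E
```

```text
5.45 [0.40311696 0.15082854 0.02441118] [1.79995191e+02 2.27145229e-03 8.24651500e+01] 0.11283784774088444
```

View pics/t2.png

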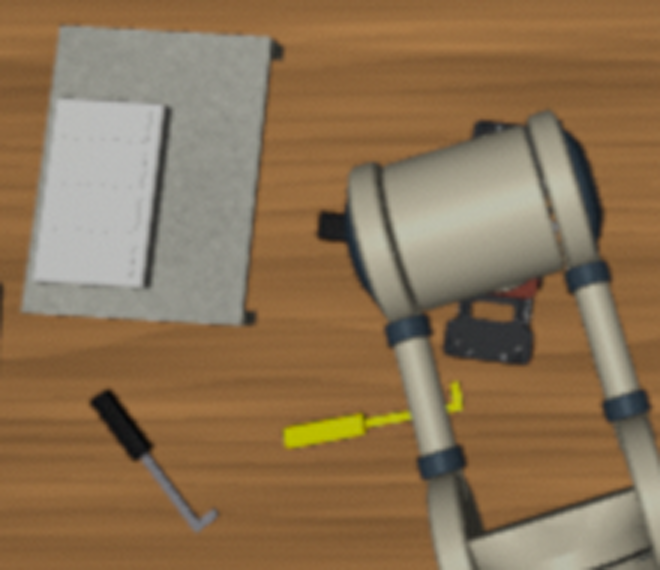

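The handle is out, with its butt at crop (318,226) and the stand edge at (258,226). Now I regrip at the handle.

Call:
arm_command --motion '[[[0, 0, 0, 0], [0, 0, 0, 0], [0, 0, 0, 0], [0, 0, 0, 0], [0, 0, -10, 0]]]' --jaw 62

```text
time: 5.92
ee_pos: [0.402, 0.1519, 0.0327]
ee_rot: [-179.8, 0.1, 82.5]
ft_force: [0.1, -0.3, -0.1]
gripper_width: 0.449
```

Call:
arm_command --motion '[[[0, 0, -25, 0], [0, 0, -50, 0], [30, 0, -60, 0], [65, 0, -60, 0], [85, 0, -60, 0]]]'

```text
time: 6.33
ee_pos: [0.4153, 0.2391, 0.0968]
ee_rot: [179.8, -0.2, 82.5]
ft_force: [0.4, 0.1, -0.5]
gripper_width: 0.707
```

Call:
arm_command --motion '[[[20, 0, 0, 0], [32, 0, 0, 0], [32, 0, 0, 0], [32, 0, 0, 0]]]'

```text
time: 6.67
ee_pos: [0.4184, 0.268, 0.0945]
ee_rot: [-180.0, 0.0, 82.6]
ft_force: [-0.1, -0.1, 0.0]
gripper_width: 0.711
```

```bash
python3 - <<'E'
from h import *
np.set_printoptions(suppress=True,precision=4)
s=read_state();print(s['time'],s['ee_pos'],s['ee_rot'],s['gripper_width'])
f=grab_frame("wrist");cv2.imwrite("pics/w3.png",f[:,:,::-1])
for x in cut_out("wrist","hook")[:2]:
    q=np.argwhere(x["pixels"]);print(x["confidence"],q.min(0)[::-1],q.max(0)[::-1]); print(cv2.boxPoints(rect(x["pixels"],"wrist",.018)))
E
```

```text
6.6667 [0.4184 0.268  0.0945] [-179.9831    0.0465   82.5661] 0.710729813023637
0.98 [ 20 154] [100 270]
[[243.5335 333.5598]
 [258.8835 243.62  ]
 [286.3719 248.3115]
 [271.0219 338.2512]]
0.62 [262 159] [297 374]
[[389.3044 134.5372]
 [414.213  131.4205]
 [436.6062 310.3876]
 [411.6976 313.5043]]
```

View pics/w3.png

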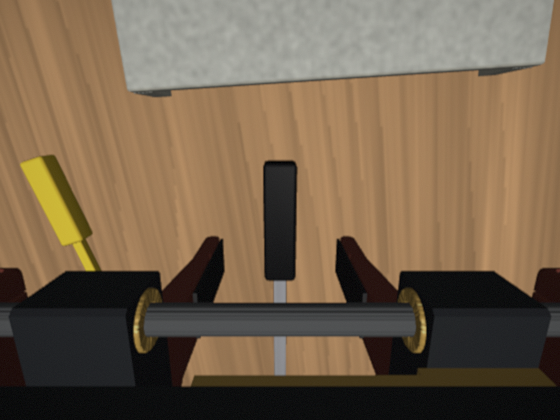

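The black handle spans rows 160–280 at column 280, centred between the fingers. I descend and grip.

Call:
arm_command --motion '[[[0, 0, 20, 0], [0, 0, 40, 0], [0, 0, 58, 0], [0, 0, 70, 0], [0, 0, 72, 0]]]' --jaw 50

```text
time: 7.18
ee_pos: [0.4172, 0.2663, 0.0198]
ee_rot: [-179.8, 0.2, 82.4]
ft_force: [-0.4, -0.6, 0.0]
gripper_width: 0.569
```

Call:
arm_command --motion '[[[0, 0, 0, 0], [0, 0, 0, 0], [0, 0, 0, 0], [0, 0, 0, 0], [0, 0, 0, 0]]]' --jaw 0 --squeeze 45

```text
time: 7.6
ee_pos: [0.4192, 0.2683, 0.0236]
ee_rot: [179.9, -0.1, 82.5]
ft_force: [-0.1, -1.1, 3.3]
gripper_width: 0.273
```

Call:
arm_command --motion '[[[0, 0, 0, 0], [0, 0, 0, 0], [0, 0, -10, 0], [0, 0, -30, 0], [0, 0, -60, 0]]]'

```text
time: 8.02
ee_pos: [0.4165, 0.2669, 0.08]
ee_rot: [-179.7, 0.2, 82.5]
ft_force: [-0.1, 0.5, -1.5]
gripper_width: 0.272
```

```bash
python3 - <<'E'
from h import *
np.set_printoptions(suppress=True,precision=4)
s=read_state();print(s['time'],s['ee_pos'],s['ee_rot'],s['gripper_width'],s['q'])
print(ray("top",np.array([[53,350],[343,361]])/3.2+np.array([235,55]),.09))
mo=np.array([.633,.055]);a=np.radians(-2.75);X=np.array([np.cos(a),np.sin(a)]);Y=np.array([-np.sin(a),np.cos(a)])
print(mo+X*-.25-.08*Y, mo-.074*X-.08*Y)
E
```

```text
8.0167 [0.4165 0.2669 0.08  ] [-179.6778    0.2336   82.5018] 0.27151409881364874 [ 28.7113  -9.1509 100.9859   0.0019  88.563   36.2101]
[[ 0.6392  0.1655]
 [ 0.6279 -0.055 ]]
[ 0.3794 -0.0129] [ 0.5552 -0.0214]
```

```bash
python3 -c "
from h import *
plan([.3796,-.0138,.085],177.1,4)"
```

```text
[[[-14, 0, 0, np.float64(-0.083)], [-28, 0, -1, np.float64(-0.165)], [-42, 0, -1, np.float64(-0.248)], [-57, 0, -1, np.float64(-0.33)], [-71, 0, -1, np.float64(-0.413)]]]
[[[-13, -6, 0, np.float64(-0.083)], [-26, -11, -1, np.float64(-0.165)], [-39, -17, -1, np.float64(-0.248)], [-52, -23, -1, np.float64(-0.33)], [-65, -28, -1, np.float64(-0.413)]]]
[[[-10, -10, 0, np.float64(-0.083)], [-19, -21, -1, np.float64(-0.165)], [-29, -31, -1, np.float64(-0.248)], [-38, -42, -1, np.float64(-0.33)], [-48, -52, -1, np.float64(-0.413)]]]
[[[-5, -13, 0, np.float64(-0.083)], [-9, -27, -1, np.float64(-0.165)], [-14, -40, -1, np.float64(-0.248)], [-18, -54, -1, np.float64(-0.33)], [-23, -67, -1, np.float64(-0.413)]]]
```

Call:
arm_command --motion '[[[-14, 0, 0, -0.083], [-28, 0, -1, -0.165], [-42, 0, -1, -0.248], [-57, 0, -1, -0.33], [-71, 0, -1, -0.413]]]'

```text
time: 8.43
ee_pos: [0.4088, 0.1969, 0.0834]
ee_rot: [-180.0, 0.0, 106.4]
ft_force: [0.4, 0.9, -1.3]
gripper_width: 0.265
```

Call:
arm_command --motion '[[[-13, -6, 0, -0.083], [-26, -11, -1, -0.165], [-39, -17, -1, -0.248], [-52, -23, -1, -0.33], [-65, -28, -1, -0.413]]]'

```text
time: 8.85
ee_pos: [0.3999, 0.1267, 0.0844]
ee_rot: [-180.0, -0.0, 130.1]
ft_force: [0.8, -0.3, -1.3]
gripper_width: 0.267
```

Call:
arm_command --motion '[[[-10, -10, 0, -0.083], [-19, -21, -1, -0.165], [-29, -31, -1, -0.248], [-38, -42, -1, -0.33], [-48, -52, -1, -0.413]]]'

```text
time: 9.27
ee_pos: [0.3907, 0.0566, 0.0854]
ee_rot: [-180.0, -0.0, 153.7]
ft_force: [0.3, -1.1, -1.0]
gripper_width: 0.27
```

Call:
arm_command --motion '[[[-5, -13, 0, -0.083], [-9, -27, 0, -0.165], [-14, -40, 0, -0.248], [-18, -54, 0, -0.33], [-23, -67, 0, -0.413]]]'

```text
time: 9.68
ee_pos: [0.3813, -0.0136, 0.0854]
ee_rot: [180.0, -0.0, 177.4]
ft_force: [0.2, -0.2, -0.9]
gripper_width: 0.268
```

Call:
arm_command --motion '[[[0, 0, 8, 0], [0, 0, 18, 0], [0, 0, 30, 0], [0, 0, 34, 0], [0, 0, 34, 0]]]'

```text
time: 10.1
ee_pos: [0.3806, -0.0122, 0.049]
ee_rot: [180.0, -0.2, 177.2]
ft_force: [0.5, 0.3, -1.7]
gripper_width: 0.267
```

```bash
python3 - <<'E'
from h import *
np.set_printoptions(suppress=True,precision=4)
s=read_state();print(s['time'],s['ee_pos'],s['ee_rot'],s['gripper_width'],s['q'])
f=grab_frame("top");cv2.imwrite("pics/t3.png",cv2.resize(f[90:350,190:410,::-1],None,fx=2.3,fy=2.3,interpolation=cv2.INTER_CUBIC))
E
```

```text
10.1 [ 0.3806 -0.0122  0.049 ] [179.9698  -0.2357 177.1514] 0.2673163326417517 [ -6.9751 -28.2133 119.1674   0.0131  89.2832 -94.1266]
```

View pics/t3.png

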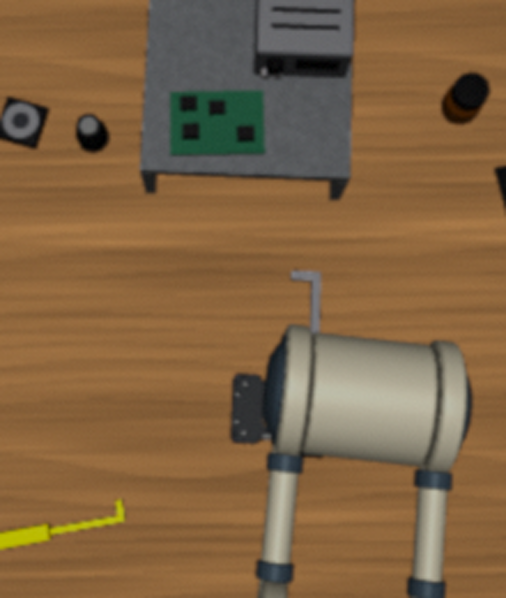

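The hook is ahead of the arm: shaft at column 316, end at row 272, finger to (292,275). The shelf's right leg is at columns 332–347.

```bash
python3 - <<'E'
from h import *
np.set_printoptions(suppress=True,precision=4)
P=lambda *a:(np.array(a)+.5)/2.3-.5+np.array([190,90])
print(ray("top",P([316,272],[316,325],[292,275]),.038))
print("leg bottoms",ray("top",P([332,199],[347,195],[144,192],[156,191]),0.0), "ledge",ray("top",P([142,171],[351,180]),.09))
E
```

```text
[[ 0.5387 -0.0213]
 [ 0.4802 -0.0195]
 [ 0.5357  0.0051]]
leg bottoms [[ 0.6316 -0.0467]
 [ 0.6361 -0.0642]
 [ 0.6424  0.1706]
 [ 0.6434  0.1567]] ledge [[ 0.6399  0.1658]
 [ 0.6275 -0.0553]]
```

Call:
arm_command --motion '[[[-14, 0, 0, 0], [-32, 0, 0, 0], [-50, -1, 0, 0], [-68, -1, 0, 0], [-80, -1, 0, 0]]]'

```text
time: 10.57
ee_pos: [0.4635, -0.0177, 0.0518]
ee_rot: [180.0, 0.1, 177.2]
ft_force: [-0.6, -0.2, -1.3]
gripper_width: 0.275
```

Call:
arm_command --motion '[[[-12, 0, 0, 0], [-26, 0, 0, 0], [-38, 0, 0, 0], [-50, -1, 0, 0], [-56, -1, 0, 0]]]'

```text
time: 10.98
ee_pos: [0.519, -0.0215, 0.0516]
ee_rot: [-180.0, 0.0, 177.2]
ft_force: [-0.5, 0.6, -1.1]
gripper_width: 0.263
```

Call:
arm_command --motion '[[[-8, 0, 0, 0], [-16, 0, 0, 0], [-24, 0, 0, 0], [-32, 0, 0, 0], [-36, 0, 0, 0]]]'

```text
time: 11.4
ee_pos: [0.5546, -0.0236, 0.0515]
ee_rot: [-180.0, 0.0, 177.1]
ft_force: [0.3, -0.4, -2.1]
gripper_width: 0.271
```

Call:
arm_command --motion '[[[0, 0, 0, 0], [0, 0, 0, 0]]]'

```text
time: 11.57
ee_pos: [0.5536, -0.0236, 0.0513]
ee_rot: [180.0, -0.0, 177.1]
ft_force: [-0.3, 0.2, -1.1]
gripper_width: 0.266
```

Call:
arm_command --motion '[[[0, 6, 0, 0], [0, 13, 0, 0], [0, 20, 0, 0], [0, 26, 0, 0], [0, 30, 0, 0]]]' --squeeze 58

```text
time: 11.98
ee_pos: [0.555, 0.0075, 0.0515]
ee_rot: [180.0, 0.0, 177.2]
ft_force: [-0.2, -0.4, -1.4]
gripper_width: 0.267
```

Call:
arm_command --motion '[[[0, 2, 0, 0], [0, 4, 0, 0], [0, 6, 0, 0], [0, 8, 0, 0]]]'

```text
time: 12.32
ee_pos: [0.5555, 0.0144, 0.0514]
ee_rot: [-180.0, 0.0, 177.1]
ft_force: [-0.1, -0.2, -2.0]
gripper_width: 0.269
```

Call:
arm_command --motion '[[[0, 2, 0, 0], [0, 4, 0, 0], [0, 6, 0, 0], [0, 8, 0, 0]]]'

```text
time: 12.65
ee_pos: [0.5559, 0.0225, 0.0514]
ee_rot: [180.0, 0.0, 177.1]
ft_force: [-0.0, 0.1, -1.3]
gripper_width: 0.269
```

Call:
arm_command --motion '[[[0, 2, 0, 0], [0, 4, 0, 0], [0, 6, 0, 0], [0, 8, 0, 0]]]'

```text
time: 12.98
ee_pos: [0.5563, 0.0305, 0.0514]
ee_rot: [-180.0, -0.0, 177.1]
ft_force: [0.3, -0.5, -2.1]
gripper_width: 0.272
```

Call:
arm_command --motion '[[[0, 2, 0, 0], [0, 4, 0, 0], [0, 6, 0, 0], [0, 8, 0, 0]]]'

```text
time: 13.32
ee_pos: [0.5567, 0.0385, 0.0514]
ee_rot: [180.0, 0.0, 177.1]
ft_force: [0.0, -0.0, -2.0]
gripper_width: 0.27
```

Call:
arm_command --motion '[[[0, 2, 0, 0], [0, 4, 0, 0], [0, 6, 0, 0], [0, 8, 0, 0]]]'

```text
time: 13.65
ee_pos: [0.5571, 0.0465, 0.0514]
ee_rot: [-180.0, -0.0, 177.1]
ft_force: [-0.3, -0.1, -1.8]
gripper_width: 0.267
```

```bash
python3 -c "
from h import *
s=read_state();print(s['ft_force'],s['ft_torque'])"
```

```text
[-0.28088882 -0.10945445 -1.76866177] [ 0.04003624  0.13147942 -0.00095001]
```

Call:
arm_command --motion '[[[0, 2, 0, 0], [0, 4, 0, 0], [0, 6, 0, 0], [0, 8, 0, 0]]]'

```text
time: 13.98
ee_pos: [0.5575, 0.0545, 0.0514]
ee_rot: [180.0, -0.0, 177.1]
ft_force: [-1.4, -0.3, -0.6]
gripper_width: 0.27
```

Call:
arm_command --motion '[[[0, 2, 0, 0], [0, 4, 0, 0], [0, 6, 0, 0], [0, 8, 0, 0]]]'

```text
time: 14.32
ee_pos: [0.5579, 0.0625, 0.0514]
ee_rot: [180.0, 0.0, 177.1]
ft_force: [-0.3, 0.2, -1.5]
gripper_width: 0.269
```

```bash
python3 -c "
from h import *
s=read_state();print(s['ft_force'],s['ft_torque'])"
```

```text
[-0.26193106  0.20656072 -1.4773776 ] [-0.00136105  0.09441979  0.01103932]
```

Call:
arm_command --motion '[[[0, 2, 0, 0], [0, 4, 0, 0], [0, 6, 0, 0], [0, 8, 0, 0]]]'

```text
time: 14.65
ee_pos: [0.5583, 0.0705, 0.0514]
ee_rot: [-180.0, 0.0, 177.1]
ft_force: [-0.7, -1.0, -1.2]
gripper_width: 0.268
```

```bash
python3 -c "
from h import *
s=read_state();print(s['ft_force'],s['ft_torque'])"
```

```text
[-0.71164207 -0.95196576 -1.19560766] [ 0.01285529  0.09392194 -0.00355289]
```

Call:
arm_command --motion '[[[0, 2, 0, 0], [0, 4, 0, 0], [0, 6, 0, 0], [0, 8, 0, 0]]]'

```text
time: 14.98
ee_pos: [0.5587, 0.0785, 0.0514]
ee_rot: [180.0, 0.0, 177.1]
ft_force: [-0.7, -0.6, -2.0]
gripper_width: 0.268
```

```bash
python3 -c "
from h import *
s=read_state();print(s['ft_force'],s['ft_torque'])"
```

```text
[-0.72174037 -0.64216301 -2.02930081] [ 0.03169052  0.08455314 -0.05933566]
```

Call:
arm_command --motion '[[[0, 1, 0, 0], [0, 2, 0, 0], [0, 4, 0, 0], [0, 5, 0, 0]]]'

```text
time: 15.32
ee_pos: [0.5589, 0.0835, 0.0514]
ee_rot: [180.0, -0.0, 177.1]
ft_force: [-0.7, -0.1, -1.1]
gripper_width: 0.268
```

```bash
python3 -c "
from h import *
s=read_state();print(s['ft_force'],s['ft_torque'])"
```

```text
[-0.74342694 -0.10940772 -1.10726603] [0.08675928 0.05923448 0.06244234]
```

Call:
arm_command --motion '[[[0, 2, 0, 0], [0, 4, 0, 0], [0, 6, 0, 0], [0, 8, 0, 0]]]'

```text
time: 15.65
ee_pos: [0.5593, 0.0909, 0.0514]
ee_rot: [-179.9, -0.0, 177.1]
ft_force: [-0.8, -4.4, -2.0]
gripper_width: 0.27
```

```bash
python3 -c "
from h import *
s=read_state();print(s['ft_force'],s['ft_torque'])"
```

```text
[-0.83633396 -4.3512847  -2.03990994] [-0.8101987   0.11871525 -0.57916221]
```

Contact: −4.4 N in y with a torque lever of 133 mm, which puts the bar about 61 mm into the bay. I ease off slightly and draw.

Call:
arm_command --motion '[[[2, -2, 0, 0], [5, -2, 0, 0], [10, -2, 0, 0], [15, -2, 0, 0], [20, -2, 0, 0]]]'

```text
time: 16.07
ee_pos: [0.5389, 0.0904, 0.0514]
ee_rot: [180.0, 0.0, 177.2]
ft_force: [3.5, 0.5, -1.8]
gripper_width: 0.269
```

```bash
python3 -c "
from h import *
s=read_state();print(s['ft_force'],s['ft_torque'],s['ee_pos'])"
```

```text
[ 3.49263396  0.4848305  -1.79924977] [ 6.08617980e-02 -3.85187687e-01 -2.38716024e-04] [0.53888042 0.09040004 0.05141735]
```

Call:
arm_command --motion '[[[6, 0, 0, 0], [13, 0, 0, 0], [20, 0, 0, 0], [27, 0, 0, 0], [33, 0, 0, 0]]]'

```text
time: 16.48
ee_pos: [0.5056, 0.092, 0.0515]
ee_rot: [180.0, 0.0, 177.2]
ft_force: [4.2, 1.1, -2.6]
gripper_width: 0.269
```

Call:
arm_command --motion '[[[6, 0, 0, 0], [12, 0, 0, 0], [18, 0, 0, 0], [24, 0, 0, 0], [28, 0, 0, 0]]]'

```text
time: 16.9
ee_pos: [0.4777, 0.0934, 0.0514]
ee_rot: [180.0, -0.0, 177.2]
ft_force: [3.0, 0.5, -1.5]
gripper_width: 0.268
```

Call:
arm_command --motion '[[[2, 0, 0, 0], [4, 0, 0, 0], [6, 0, 0, 0], [8, 0, 0, 0]]]'

```text
time: 17.23
ee_pos: [0.4703, 0.0937, 0.0514]
ee_rot: [180.0, 0.0, 177.1]
ft_force: [3.1, 0.4, -1.2]
gripper_width: 0.268
```

Call:
arm_command --motion '[[[1, 0, 0, 0], [2, 0, 0, 0], [3, 0, 0, 0], [4, 0, 0, 0]]]'

```text
time: 17.57
ee_pos: [0.4663, 0.0939, 0.0514]
ee_rot: [180.0, 0.0, 177.1]
ft_force: [3.5, 0.6, -1.6]
gripper_width: 0.268
```

Call:
arm_command --motion '[[[1, 0, 0, 0], [2, 0, 0, 0], [3, 0, 0, 0]]]'

```text
time: 17.82
ee_pos: [0.4633, 0.094, 0.0514]
ee_rot: [-180.0, -0.0, 177.1]
ft_force: [2.6, 2.0, -1.2]
gripper_width: 0.267
```

Call:
arm_command --motion '[[[1, 0, 0, 0], [2, 0, 0, 0], [3, 0, 0, 0]]]'

```text
time: 18.07
ee_pos: [0.4602, 0.0942, 0.0514]
ee_rot: [-180.0, -0.0, 177.2]
ft_force: [3.6, 0.4, -1.7]
gripper_width: 0.267
```

Call:
arm_command --motion '[[[1, 0, 0, 0], [2, 0, 0, 0], [3, 0, 0, 0]]]'

```text
time: 18.32
ee_pos: [0.4577, 0.0943, 0.0515]
ee_rot: [180.0, 0.1, 177.1]
ft_force: [7.0, 0.7, -1.9]
gripper_width: 0.273
```

Call:
arm_command --motion '[[[1, 0, 0, 0], [1, 0, 0, 0], [1, 0, 0, 0]]]'

```text
time: 18.57
ee_pos: [0.4577, 0.0943, 0.0518]
ee_rot: [180.0, 0.2, 177.1]
ft_force: [9.2, 0.3, -3.5]
gripper_width: 0.268
```

```bash
python3 - <<'E'
from h import *
s=read_state();print(s['ft_force'],s['ee_pos'])
f=grab_frame("top");cv2.imwrite("pics/t4.png",cv2.resize(f[110:310,220:400,::-1],None,fx=3,fy=3,interpolation=cv2.INTER_CUBIC))
E
```

```text
[ 9.20129929  0.3401952  -3.4507462 ] [0.45765085 0.09434762 0.05183531]
```

View pics/t4.png

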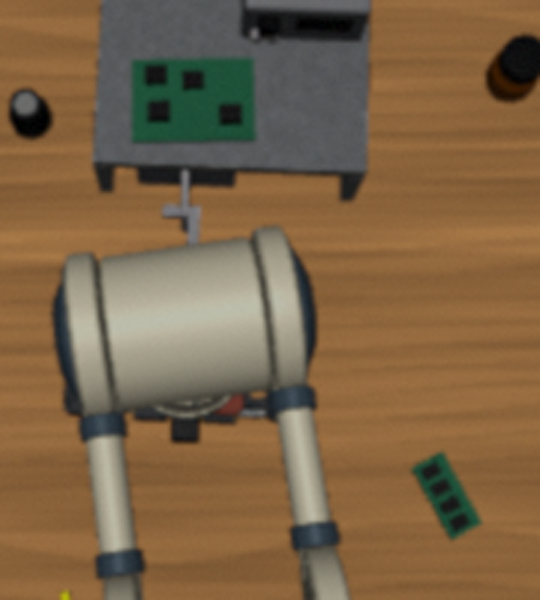

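The top view shows the drawer face at crop row ~175, just past the ledge, and the hook on the bar at (185,212). The force rose to 9 N with no travel, so it is at its stop. I unhook now.

Call:
arm_command --motion '[[[-3, 0, 0, 0], [-6, 0, 0, 0], [-8, 0, 0, 0], [-8, 0, 0, 0]]]'

```text
time: 18.95
ee_pos: [0.4642, 0.0939, 0.0511]
ee_rot: [-180.0, -0.1, 177.1]
ft_force: [0.1, -0.2, -1.6]
gripper_width: 0.266
```

Call:
arm_command --motion '[[[0, -6, 0, 0], [0, -14, 0, 0], [0, -24, 0, 0], [0, -34, 0, 0], [0, -42, 0, 0]]]'

```text
time: 19.37
ee_pos: [0.4621, 0.0506, 0.0514]
ee_rot: [-180.0, -0.0, 177.1]
ft_force: [0.3, 0.1, -1.7]
gripper_width: 0.269
```

Call:
arm_command --motion '[[[6, 0, 0, 0], [18, 0, 0, 0], [32, 0, 0, 0], [44, 0, 0, 0], [50, 0, 0, 0]]]'

```text
time: 19.78
ee_pos: [0.411, 0.0545, 0.0512]
ee_rot: [180.0, -0.0, 177.1]
ft_force: [0.3, -1.1, -1.4]
gripper_width: 0.266
```

```bash
python3 - <<'E'
from h import *
s=read_state();print(s['time'],s['ft_force'],s['ee_pos'],s['ee_rot'],s['q'])
f=grab_frame("top");cv2.imwrite("pics/t5.png",cv2.resize(f[110:310,220:400,::-1],None,fx=3,fy=3,interpolation=cv2.INTER_CUBIC))
m=np.array([.5557,-.3404]);a=np.radians(12.0);h=m-.055*np.array([np.cos(a),np.sin(a)])-.008*np.array([-np.sin(a),np.cos(a)])
print(h)
p=s['ee_pos'];y=s['ee_rot'][2]
plan([p[0],p[1],.12],y,1)
plan([h[0],h[1],.12],192,3,[p[0],p[1],.12,y])
E
```

```text
19.7833 [ 0.34364302 -1.10620431 -1.42630532] [0.41096617 0.05451367 0.05122839] [ 1.79986063e+02 -3.40228670e-02  1.77128844e+02] [ 2.83793121e+00 -2.21512636e+01  1.14605480e+02  1.72679986e-02
  8.75782513e+01 -8.42916431e+01]
[ 0.50356518 -0.35966032]
[[[0, 0, -14, np.float64(0.0)], [0, 0, -27, np.float64(0.0)], [0, 0, -41, np.float64(0.0)], [0, 0, -55, np.float64(0.0)], [0, 0, -69, np.float64(0.0)]]]
[[[-8, -27, 0, np.float64(-0.017)], [-15, -55, 0, np.float64(-0.035)], [-23, -82, 0, np.float64(-0.052)], [-30, -109, 0, np.float64(-0.069)], [-38, -136, 0, np.float64(-0.087)]]]
[[[-5, -28, 0, np.float64(-0.017)], [-10, -56, 0, np.float64(-0.035)], [-15, -83, 0, np.float64(-0.052)], [-21, -111, 0, np.float64(-0.069)], [-26, -139, 0, np.float64(-0.087)]]]
[[[-3, -28, 0, np.float64(-0.017)], [-5, -56, 0, np.float64(-0.035)], [-8, -84, 0, np.float64(-0.052)], [-11, -113, 0, np.float64(-0.069)], [-14, -141, 0, np.float64(-0.087)]]]
```

View pics/t5.png

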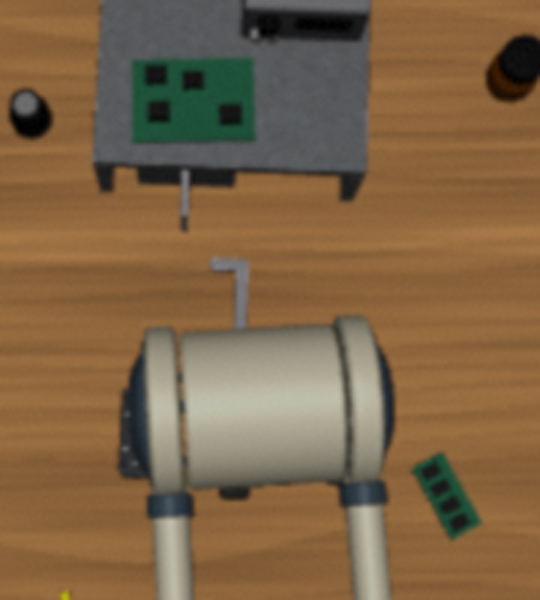

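The drawer stays out, with the bar now free at crop (185,230), and the hook is clear at (240,265). Now to the mat.

Call:
arm_command --motion '[[[0, 0, -14, 0], [0, 0, -28, 0], [0, 0, -42, 0], [0, 0, -56, 0], [0, 0, -69, 0]]]'

```text
time: 20.25
ee_pos: [0.4126, 0.0545, 0.1214]
ee_rot: [180.0, 0.0, 177.1]
ft_force: [-0.4, -0.6, -1.6]
gripper_width: 0.272
```

Call:
arm_command --motion '[[[-8, -27, 0, -0.012], [-15, -55, 0, -0.024], [-23, -82, 0, -0.036], [-30, -109, 0, -0.048], [-38, -136, 0, -0.06]]]'

```text
time: 20.67
ee_pos: [0.4438, -0.0846, 0.1207]
ee_rot: [-180.0, 0.0, -179.4]
ft_force: [0.2, 0.2, -1.5]
gripper_width: 0.267
```

Call:
arm_command --motion '[[[-5, -28, 0, -0.012], [-11, -56, 0, -0.024], [-17, -83, 0, -0.036], [-23, -111, 0, -0.048], [-29, -139, 0, -0.06]]]'

```text
time: 21.08
ee_pos: [0.4742, -0.2235, 0.1205]
ee_rot: [-180.0, 0.0, -176.0]
ft_force: [0.3, 0.5, -1.6]
gripper_width: 0.267
```

Call:
arm_command --motion '[[[-4, -28, 0, -0.012], [-8, -56, 0, -0.024], [-12, -84, 0, -0.036], [-16, -113, 0, -0.048], [-20, -140, 0, -0.055]]]'

```text
time: 21.5
ee_pos: [0.5039, -0.362, 0.1202]
ee_rot: [-180.0, -0.0, -172.8]
ft_force: [0.9, -0.4, -1.5]
gripper_width: 0.267
```

```bash
python3 - <<'E'
from h import *
s=read_state();print(s['time'],s['ft_force'],s['ee_pos'],s['ee_rot'],s['q'],s['gripper_width'])
plan([.5036,-.3597,.06],187,1)
E
```

```text
21.5 [ 0.86784787 -0.43278013 -1.49579684] [ 0.50391318 -0.36201869  0.12020687] [-1.79996174e+02 -2.43033657e-03 -1.72813894e+02] [-3.88328842e+01  8.89978173e+00  7.88364022e+01 -4.40896071e-03
  9.22627508e+01 -1.36019164e+02] 0.26677217047800844
[[[0, 0, 12, np.float64(0.001)], [0, 1, 24, np.float64(0.001)], [0, 1, 36, np.float64(0.002)], [0, 2, 48, np.float64(0.003)], [0, 2, 60, np.float64(0.003)]]]
```

Call:
arm_command --motion '[[[0, 0, 18, 0], [0, 1, 36, 0], [0, 1, 54, 0], [0, 2, 70, 0], [0, 2, 80, 0]]]'

```text
time: 21.92
ee_pos: [0.5028, -0.3577, 0.0379]
ee_rot: [179.9, -0.1, -172.8]
ft_force: [-1.0, 1.3, -1.8]
gripper_width: 0.266
```

Call:
arm_command --motion '[[[0, 0, 3, 0], [0, 0, 6, 0], [0, 0, 9, 0], [0, 0, 9, 0]]]'

```text
time: 22.25
ee_pos: [0.5038, -0.3584, 0.0319]
ee_rot: [-180.0, 0.0, -172.8]
ft_force: [0.4, -0.3, -1.3]
gripper_width: 0.265
```

Call:
arm_command --motion '[[[0, 0, 1, 0], [0, 0, 3, 0], [0, 0, 4, 0], [0, 0, 4, 0]]]'

```text
time: 22.58
ee_pos: [0.5034, -0.3581, 0.0274]
ee_rot: [180.0, 0.0, -172.8]
ft_force: [-1.2, -0.2, -1.3]
gripper_width: 0.27
```

Call:
arm_command --motion '[[[0, 0, 1, 0], [0, 0, 1, 0]]]'

```text
time: 22.75
ee_pos: [0.5036, -0.3583, 0.0267]
ee_rot: [-180.0, 0.0, -172.8]
ft_force: [-0.0, -0.6, 0.0]
gripper_width: 0.266
```

Call:
arm_command --motion '[[[0, 0, 0, 0], [0, 0, 0, 0], [0, 0, 0, 0], [0, 0, 0, 0], [0, 0, 0, 0]]]' --jaw 62

```text
time: 23.17
ee_pos: [0.5035, -0.3582, 0.0265]
ee_rot: [-180.0, 0.0, -172.8]
ft_force: [0.6, 0.1, 0.4]
gripper_width: 0.609
```

Call:
arm_command --motion '[[[0, 0, -10, 0], [0, 0, -30, 0], [0, 0, -60, 0], [0, 0, -90, 0], [0, 0, -120, 0]]]'

```text
time: 23.58
ee_pos: [0.5033, -0.358, 0.1484]
ee_rot: [-180.0, 0.0, -172.8]
ft_force: [0.5, -1.2, 0.6]
gripper_width: 0.702
```

Call:
arm_command --motion '[[[20, 20, 0, 0], [50, 50, 0, 0], [80, 80, 0, 0], [100, 110, 0, 0], [110, 130, 0, 0]]]'

```text
time: 24.0
ee_pos: [0.3759, -0.2413, 0.1472]
ee_rot: [-180.0, 0.0, -172.9]
ft_force: [-0.2, 0.6, -0.8]
gripper_width: 0.706
```

```bash
python3 - <<'E'
from h import *
s=read_state();print(s['time'],s['ee_pos'],s['gripper_width'])
f=grab_frame("top");cv2.imwrite("pics/t6.png",cv2.resize(f[100:330,240:520,::-1],None,fx=2.6,fy=2.6,interpolation=cv2.INTER_CUBIC))
mm=np.array([.5557,-.3404]);a=np.radians(12.0);X=np.array([np.cos(a),np.sin(a)]);Y=np.array([-np.sin(a),np.cos(a)])
for x in cut_out("top","hook")[:3]:
    b=cv2.boxPoints(rect(x["pixels"],"top",.014))/1000
    print(x["confidence"],np.round(np.c_[(b-mm)@X,(b-mm)@Y],3).tolist())
E
```

```text
24.0 [ 0.37591149 -0.24130624  0.14721107] 0.705829644076746
0.87 [[-0.168, 0.723], [-0.168, 0.575], [-0.147, 0.575], [-0.147, 0.723]]
0.65 [[-0.096, 0.011], [-0.097, -0.029], [0.103, -0.037], [0.105, 0.003]]
```

View pics/t6.png

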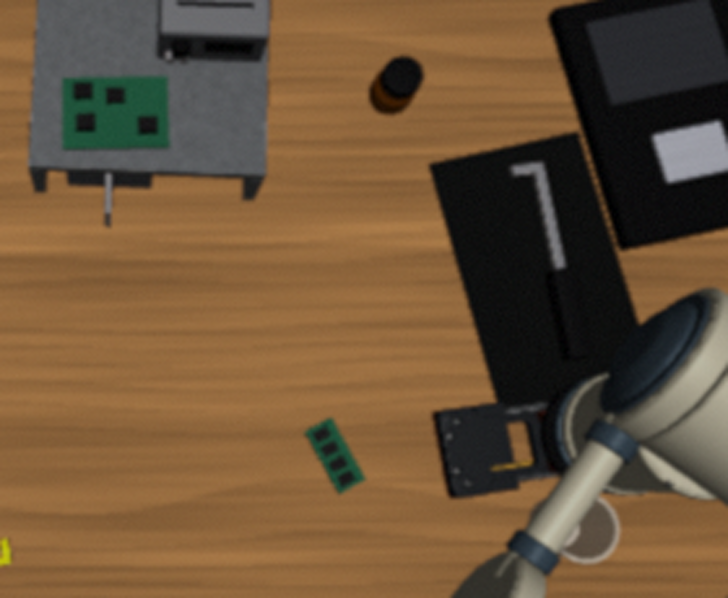

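The hook lies wholly on the mat, from (515,170) to (572,355). In the mat frame it spans about x −97…105 mm and y −37…11 mm. The drawer is still out, with its face at (110,180) and its bar at (108,220). The arm is clear, so I hand in.

```bash
python3 -c "
from bench import *
print(job.job_done())"
```

```text
the job is handed in; nothing more can be done
None
```

The drawer is out at its stop and the hook lies flat on the mat, let go. The job was handed in at about 24 s of the 67 s allowed; no verdict was reported.

- **Hook:** I pulled it from under the stand by its neck, let go, and took it again by the handle.
- **Loop:** With the hook under the shelf, I swept until it met the loop's bar. Contact showed as about 4.4 N sideways, and the torque put the bar about 61 mm into the bay.
- **Drawer:** It drew at about 3–4 N. I stopped when the force rose to 9 N with no further travel, then unhooked sideways.

**Last checks:**
- The top picture shows the drawer face just out past the ledge after unhooking.
- The hook is well within the mat, at about x −97 to 105 mm and y −37 to 11 mm in the mat's frame.
- The arm was clear and the gripper open.
- The bystanders I could see looked unmoved. I did not measure them again, and the cup was partly hidden by the arm. The fan and loupe were outside the last picture.

**What went wrong or disagreed:**
- One move early on ran about 40 mm too far in free air, because I repeated a row by mistake. It touched nothing.
- The first wrist view put the hook's end about 6 mm off the top view, because the arm was still settling. A later wrist view came within about 2 mm of the top view.

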